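# Click a polishing pad into the air polisher's ball chuck

## Task

Fit the white polishing pad to the air polisher that stands chuck-up in its bench cradle: lift the pad out of the rack, put its shank into the chuck and push it straight down until the sprung side ball clicks into the groove and the pad stays held, then let go. The depth at which it clicks is set inside the chuck and cannot be seen, so feel for it and push gently: the click takes about 10 N, and more than 20 N would damage the chuck. Leave the other pads, the spray bottle and the tile offcut where they are.

Things in the scene. Friction and masses are not known exactly. Their poses are not given: they have to be found in the camera images.
- pad_white: Pad to fit: disc 50 mm diameter, 14 mm thick (rubber-rimmed, white felt on top) on a steel shank pointing down; 140 to 240 g. Origin at the shank's lower tip, z up its axis; disc spans 56 to 70 mm. Shank diameter: 8 to 14 mm cone in the first 3 mm, 14 mm up to 14, groove of 6 mm from 14 to 27, 14 mm again from 31 up. Stands loose in any hole of the rack, disc on its top. Any yaw; grip the rim.
- pad_yellow: Same pad with yellow felt, in another hole of the rack; to be left alone. Origin at the tip of its shank.
- pad_red: Same pad with red felt, in another hole of the rack; to be left alone. Origin at the tip of its shank.
- rack: Fixed plywood block, 36 mm (its x) by 230 mm (its y) by 66 mm high, origin at the centre of its underside. Three through holes of 21 mm diameter in a row along its y, 75 mm apart; the discs overhang it by 7 mm on both sides along its x.
- polisher: Fixed air polisher in a plywood cradle. Origin on the bench under the chuck's axis; the black grip sleeve and the throttle lever on it (top at 76 mm) and a brass inlet run from the head along its +x to 255 mm. Head 48 mm wide up to 72 mm; above it the round steel chuck, 34 mm outside diameter, from 76 to 128 mm height. Foot plate 110 by 100 by 16 mm.
- chuck_mouth (a point): Centre of the chuck's open top, 128 mm above the bench. Vertical bore, 16 mm wide. A sprung 12 mm ball stands 5 mm into it from the polisher's +x side, 6 to 30 mm below the mouth: a hidden setting. The tip meets it with 5 to 10 N, slides 15 mm past it, then gives way by 4 mm (click; tip 18 mm below ball); 2 to 3 mm lower is a hard stop. Held, the disc's underside is 8 to 32 mm above the mouth.
- ejector (a joint): Sprung ejector pin at the bottom of the bore, moved only by the shank's tip (m): 0 = fully up, bore empty; grows as it is pushed down, resisting with 2 to 4.5 N. About 0.005 when the pad is clicked in and held, 0.008 with the tip on the hard stop. Before the click it reads less than 0.003, also if the pad is let go there.
- stop (a joint): Overload plate that forms the stop at the bottom of the bore (m, down): stays within 0.0002 of 0 up to a push of 19 N, then yields on a stiff spring, 0.001 at 25 N, which is too much.
- spray_bottle: Blue spray bottle, 60 mm diameter, 150 mm high, standing loose on the bench; to be left alone. Origin at the centre of its underside.
- offcut: Loose grey tile offcut, 90 by 60 by 8.5 mm, lying on the bench; to be left alone. Origin at the centre of its underside.
Things that resemble listed ones, but are neither listed nor needed, are in the scene too. What is shaped like the pad_white but pink or turquoise is not meant.

How it is judged:
By the outcome, as a careful person would: the job done as asked, in the order asked, and still so for the second after the job is handed in, with the robot touching nothing.
It also fails if it takes over 48 s, if anything falls off the work surface, if the arm or the gripper's body presses on something with over 40 N, if the wrist force passes 120 N, or if a joint passes its speed limit or range.

## Robot

A 6-joint arm with a two-finger parallel gripper is mounted at the origin on the work surface. World frame = base frame: x ahead of the robot, y to its left, z up, the work surface at z = 0. Lengths are in m, angles in rad, forces in N, time in s.
With the tool pointing down it reaches from about 0.325 to 0.875 m from the base axis. Payload 4.4 kg.
Tool frame: the origin (TCP) lies midway between the tips of the shut fingers; the grasp point (between the pads) lies 19 mm behind it; z points along the fingers, y is the line along which they close (so a half turn about z gives the same grasp; the last joint's range is limited). The gripper opens to 85 mm and grips with 20 to 120 N. Pads are 22 mm wide; open, the fingers measure 114 mm over their backs; the gripper's body (76 mm by 85 mm) begins 54 mm behind the grasp point. The pads swing forward as they close: fully open they stand 13 mm farther back than shut.
Start: joints at [1.143, 0.207, 1.542, -0, 1.393, -0.15], TCP at [0.158, 0.553, 0.231] pointing down, gripper open.
Joint ranges: [-2.73, 2.73], [-0.86, 2.22], [0.23, 2.46], [-1.11, 4.25], [0.08, 2.63], [-2.82, 2.82]. Speed limits (rad/s): [2.79, 2.79, 3.14, 3.14, 3.14, 3.14].

## Interface

Orientations are given as a rotation vector (axis times angle).
In Python, from bench import ctrl gives the robot as it stands.
- The arm moves only by the tool jog_arm, never from a script. Its arguments are lists of equal length, an entry for each row: "translation": the shift along the world's x, y, z in cm, a list of three; "delta_rot": the turn, a rotation vector about the world's x, y, z in degrees, a list of three; "claw": the finger opening in cm, from 0 to 8.54. A call has exactly 8 rows; each row is the pose to reach, as a shift and turn from the pose commanded when the call began; what a row does not reach only later rows make up. A row lasts 1/8 s, in which the tool goes at most 62.5 mm and 10.7 degrees, less where a joint would pass 70% of its speed; a pose out of reach is approached as far as the arm can. A call with a gripper value outside its range is refused whole. The fingers move at their own pace and stop on an object; "force" is the grip in N (left out, the last holds). Time passes only in rows, so rows that repeat a pose let the fingers close, or fill a call up. It gives the time, the measured TCP pose, the force, the opening and the grip force at its end, in the units of the state.
- ctrl.read_state(): the state, without advancing time (a new reading comes with each control period).
- ctrl.get_image(name): name is "scene" or "top" or "wrist"; returns the picture (384x512x3 uint8, blue, green, red); there is no depth.
- ctrl.camera_info(name): a dict with "fx", "fy", "cx", "cy" (pixels), "extrinsics" (4x4, takes a point from camera to world coordinates). Camera axes: x right, y up, looking along -z (the intrinsics and any distortion apply to the point x, -y, -z); pixel columns grow to the right and rows downward; lengths in m; the calibration is good to about 2 mm. A picture is of the moment at which its call begins: read the wrist's pose just before it. camera_info takes no time and is no camera call; for the wrist camera it gives the pose at the moment of the call.
- ctrl.hand_in(): hands the job in; it is judged then, once.
The state is a dict: "time": time; "joints": joint angles; "joint_vel": joint speeds; "joint_torque": joint torques, N m; "eef_pos": TCP position; "ee_rot": TCP orientation; "contact_force": force on the tool from outside, world axes, zero at the start; "wrist_torque": the same for the moment, N m; "width": finger opening in m; "grip_force": force on a finger pad.
Only numpy, scipy, OpenCV 4.12 (cv2) and the standard library are available. Lean on these libraries where they do the work, as an engineer would, in place of code of your own. Each camera call takes 0.05 s, during which the arm holds its last target. There are 200 camera calls.

## Working session

There is one attempt and no reset: what is moved stays moved. The work goes in short steps, Python scripts to look and compute and a tool call to move; the robot and the scene stay as the last step left them, time stands still between calls to the robot, and variables do not carry over. Pictures are saved under pics/ and viewed, at most 10 in all, crops included, and the job is handed in when it is done.

Besides the shell and the picture viewer there is one more tool, called after "Request:" as name(argument=value, ...), one argument or row to a line, values as JSON. jog_arm: Moves the arm, as the interface text tells. Its arguments: {"type":"object","properties":{"translation":{"type":"array","items":{"type":"array","items":{"type":"number"}}},"delta_rot":{"type":"array","items":{"type":"array","items":{"type":"number"}}},"claw":{"type":"array","items":{"type":"number"}},"force":{"type":"number"}},"required":["translation","delta_rot","claw"]}

```bash
mkdir -p pics; python3 - <<'E'
from bench import ctrl
import cv2,numpy as np
for n in("scene","top"):
    im=ctrl.get_image(n);cv2.imwrite(f"pics/{n}0.png",im);c=ctrl.camera_info(n);print(n,{k:(np.round(v,4).tolist() if k=="extrinsics" else v) for k,v in c.items()})
s=ctrl.read_state();print(s)
E
```

```text
scene {'fx': 348.7186174615322, 'fy': 348.7186174615322, 'cx': 251.651117179368, 'cy': 195.68671886919793, 'extrinsics': [[0.1128, -0.6893, 0.7157, 1.3019], [0.9935, 0.0915, -0.0684, -0.1346], [-0.0183, 0.7187, 0.6951, 0.7791], [0.0, 0.0, 0.0, 1.0]]}
top {'fx': 371.52654815506315, 'fy': 371.52654815506315, 'cx': 255.39789502425165, 'cy': 194.98874926821645, 'extrinsics': [[0.0181, 0.9928, -0.1184, 0.4729], [-0.9997, 0.0195, 0.0109, -0.0468], [0.0132, 0.1181, 0.9929, 1.1542], [0.0, 0.0, 0.0, 1.0]]}
{'time': 0.1, 'joints': array([ 1.14250005e+00,  2.07358245e-01,  1.54283695e+00,  7.35601483e-06,
        1.39350702e+00, -1.50489089e-01]), 'joint_vel': array([ 0.00014535, -0.00102022, -0.00207334,  0.00077261, -0.0019417 ,
       -0.00073208]), 'joint_torque': array([ 7.80390621e-06, -3.84090757e+01, -2.92551345e+01, -2.83641666e-04,
        4.78200149e-03,  6.59952477e-06]), 'eef_pos': array([0.15740259, 0.55231283, 0.2302163 ]), 'ee_rot': array([-0.4348941 , -3.11072913,  0.00317203]), 'contact_force': array([ 0.31252492, -0.22488306,  0.22420725]), 'wrist_torque': array([ 0.0087915 ,  0.01626801, -0.04452931]), 'grip_force': 0.0, 'width': 0.08560803216839274}
```

View pics/top0.png

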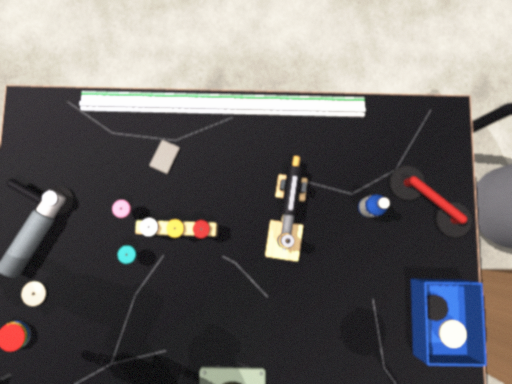

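View pics/scene0.png

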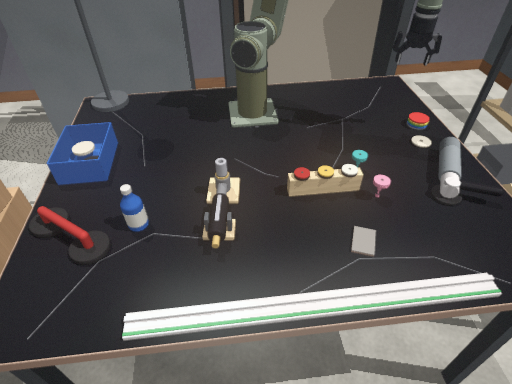

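The white candidates in the top view:
- Disc in the rack at (149,227).
- Flat white ring on the bench at (34,293).
- White disc in the blue bin at (453,334).
- White cap of the grey tool at (50,199).

Only (149,227) sits in the rack, in line with yellow (175,228) and red (202,229). Pink (121,208) and turquoise (127,254) stand apart. The chuck is at about (288,241).

```bash
cat > h.py <<'E'
from bench import ctrl
import cv2,numpy as np
from scipy.spatial.transform import Rotation as R
def ray(c,u,v):
    T=np.array(c["extrinsics"]);d=T[:3,:3]@np.array([(u-c["cx"])/c["fx"],-(v-c["cy"])/c["fy"],-1]);return T[:3,3],d
def at(c,u,v,z):
    o,d=ray(c,u,v);return o+d*(z-o[2])/d[2]
def proj(c,p):
    T=np.array(c["extrinsics"]);q=T[:3,:3].T@(np.asarray(p)-T[:3,3]);return np.array([c["cx"]+c["fx"]*q[0]/-q[2],c["cy"]+c["fy"]*q[1]/q[2]])
def blob(im,lo,hi,near,r=30):
    m=cv2.inRange(cv2.cvtColor(im,cv2.COLOR_BGR2HSV),lo,hi)
    k=np.zeros_like(m);cv2.circle(k,tuple(int(x) for x in near),r,255,-1);m&=k
    n,l,s,c=cv2.connectedComponentsWithStats(m);i=1+np.argmax(s[1:,4]);return c[i],s[i]
E
python3 - <<'E'
from h import *
im=cv2.imread("pics/top0.png");c=ctrl.camera_info("top")
for n,lo,hi,p in(("w",(0,0,170),(180,60,255),(149,227)),("y",(20,120,120),(35,255,255),(175,228)),("r",(0,150,100),(8,255,255),(202,229))):
    q,s=blob(im,lo,hi,p,14);print(n,q,s,at(c,*q,.08)[:2])
print("chuck",at(c,288,241,.128)[:2],"inlet",at(c,296,160,.05))
a=cv2.resize(im[190:280,100:230],None,fx=5,fy=5,interpolation=2)
b=cv2.resize(im[215:265,260:320],None,fx=6,fy=6,interpolation=2)
o=np.zeros((450+300,650,3),np.uint8)
cv2.imwrite("pics/crop1.png",a)
s=ctrl.read_state();print(R.from_rotvec(s["ee_rot"]).as_matrix().round(3))
w=ctrl.camera_info("wrist");T=np.eye(4);T[:3,:3]=R.from_rotvec(s["ee_rot"]).as_matrix();T[:3,3]=s["eef_pos"]
print((np.linalg.inv(T)@w["extrinsics"]).round(3),w["fx"])
E
```

```text
w [147.23355263 226.55592105] [137 218  21  18 304] [0.50354689 0.25029234]
y [175.121673 227.878327] [167 219  17  19 263] [0.5012403  0.17026909]
r [201.04938272 228.73662551] [193 219  17  20 243] [0.5001561  0.09582754]
chuck [ 0.46981373 -0.14990345] inlet [ 0.71373368 -0.18014129  0.05      ]
[[-0.962  0.274 -0.001]
 [ 0.274  0.962 -0.002]
 [ 0.    -0.002 -1.   ]]
[[ 0.001  0.961  0.278  0.071]
 [ 1.    -0.001 -0.001  0.   ]
 [-0.     0.278 -0.961 -0.144]
 [ 0.     0.     0.     1.   ]] 315.15282457691103
```

View pics/crop1.png

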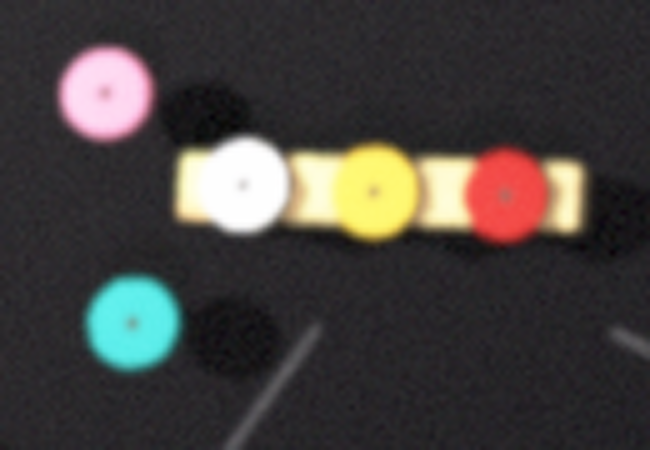

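The crop shows the white-felt pad in the rack's end hole, at crop (243,185), which is top-view pixel (148.6,227). It lies in line with yellow and red, so it is pad_white. I'm moving above it with the fingers closing along the rack's x.

Request:
jog_arm(
  translation=[
    [4.3,-3.8,-0.4],
    [8.6,-7.7,-0.8],
    [12.9,-11.5,-1.1],
    [17.3,-15.4,-1.5],
    [21.6,-19.2,-1.9],
    [25.9,-23.0,-2.3],
    [30.2,-26.9,-2.6],
    [34.5,-30.7,-3.0],
  ],
  delta_rot=[
    [0,0,-9.4],
    [0,0,-18.8],
    [0,0,-28.3],
    [0,0,-37.7],
    [0,0,-47.1],
    [0,0,-56.5],
    [0,0,-66],
    [0,0,-75.4],
  ],
  claw=[8.5,8.5,8.5,8.5,8.5,8.5,8.5,8.5],
)

```text
time: 1.1
eef_pos: [0.5036, 0.2444, 0.2008]
ee_rot: [-2.253, -2.189, 0.001]
contact_force: [0.3, 1.1, 0.4]
width: 0.0849
grip_force: 0.0
```

```bash
cat > look.py <<'E'
import sys
from h import *
n=sys.argv[1]
c=ctrl.camera_info("wrist");s=ctrl.read_state();im=ctrl.get_image("wrist");cv2.imwrite(f"pics/{n}.png",im)
import pickle;pickle.dump((c,s),open(n+".pkl","wb"))
print(s["time"],s["eef_pos"].round(4),s["ee_rot"].round(4),s["contact_force"].round(2),s["width"])
E
sleep 0; python3 - <<'E'
from h import *
print(ctrl.read_state()["joint_vel"].round(3))
E
python3 look.py w1
```

```text
[-0.733  0.361 -0.358  0.002 -0.01   0.567]
1.1 [0.5036 0.2444 0.2008] [-2.2526e+00 -2.1891e+00  6.0000e-04] [0.27 1.07 0.41] 0.08493815745627659
```

View pics/w1.png

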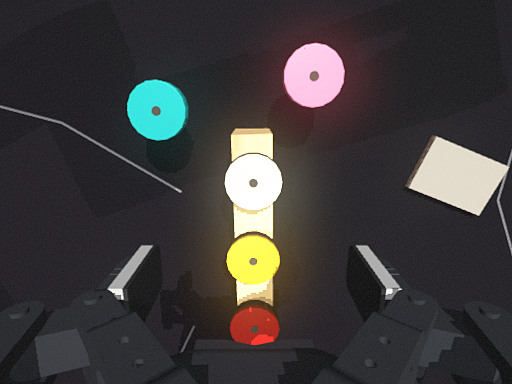

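The wrist view is centred on the rack: white at (253,182), yellow at (253,260), red at (255,328). The arm was still settling, so I'm taking the measurement again.

```bash
python3 look.py w1b; python3 look.py w2; python3 - <<'E'
from h import *
import pickle
c,s=pickle.load(open("w2.pkl","rb"));im=cv2.imread("pics/w2.png")
print(s["joint_vel"].round(3))
for n,lo,hi,p in(("w",(0,0,200),(180,50,255),(253,182)),("y",(20,120,120),(35,255,255),(253,260)),("r",(0,150,80),(8,255,255),(255,325))):
    q,st=blob(im,lo,hi,p,34);print(n,q.round(1),st,at(c,*q,.08).round(4))
print(R.from_rotvec(s["ee_rot"]).as_matrix().round(4))
E
```

```text
1.15 [0.5089 0.2391 0.2004] [ 2.2581e+00  2.1752e+00 -3.0000e-04] [ 4.4  -2.64 -0.99] 0.0852939694451518
1.2 [0.5061 0.2417 0.2004] [ 2.2543e+00  2.1854e+00 -1.4000e-03] [-0.82  0.88 -0.61] 0.08476378950959793
[ 0.076 -0.028  0.037  0.064  0.039 -0.034]
w [250.3 181. ] [ 221  151   58   66 2706] [0.5032 0.247  0.08  ]
y [250.  256.4] [ 224  232   54   50 2045] [0.5006 0.1751 0.08  ]
r [251.8 324.4] [ 227  304   50   41 1596] [0.4999 0.1003 0.08  ]
[[ 3.100e-02  9.995e-01  7.000e-04]
 [ 9.995e-01 -3.100e-02 -2.000e-03]
 [-2.000e-03  7.000e-04 -1.000e+00]]
```

Request:
jog_arm(
  translation=[
    [0,0.2,-3],
    [0,0.2,-6],
    [0,0.2,-9],
    [0,0.2,-11.5],
    [0,0.2,-13.5],
    [0,0.2,-15.0],
    [0,0.2,-15.0],
    [0,0.2,-15.0],
  ],
  delta_rot=[
    [0,0,0],
    [0,0,0],
    [0,0,0],
    [0,0,0],
    [0,0,0],
    [0,0,0],
    [0,0,0],
    [0,0,0],
  ],
  claw=[8.5,8.5,8.5,8.5,8.5,8.5,8.5,8.5],
)

```text
time: 2.25
eef_pos: [0.5032, 0.2485, 0.0521]
ee_rot: [2.246, 2.196, 0.002]
contact_force: [0.1, -0.2, 0.1]
width: 0.0852
grip_force: 0.0
```

```bash
python3 look.py w3; python3 - <<'E'
from h import *
import pickle
c,s=pickle.load(open("w3.pkl","rb"));im=cv2.imread("pics/w3.png")
q0=proj(c,[.503,.249,.08]);print(q0)
cv2.circle(im,tuple(int(x) for x in q0),4,(0,0,255),1)
t=R.from_rotvec(s["ee_rot"]).as_matrix()@[0,0,-.023]+s["eef_pos"];q1=proj(c,t);print(t,q1)
cv2.imwrite("pics/w3m.png",im)
E
```

```text
2.25 [0.5032 0.2485 0.0521] [2.2457e+00 2.1961e+00 2.0000e-03] [ 0.14 -0.22  0.12] 0.08515178501854094
[253.28465017 278.68428596]
[0.50312835 0.24846782 0.07506226] [253.62861392 273.59766928]
```

View pics/w3m.png

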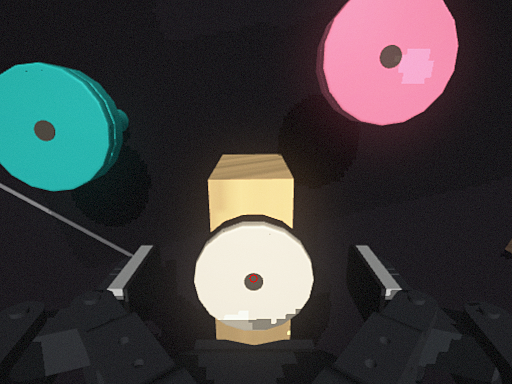

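The dark centre spot sits at (253.5,282), with the fingers symmetric on either side. The pad is at about y=0.2475, so I'm closing on it.

Request:
jog_arm(
  translation=[
    [0,-0.1,-0.2],
    [0,-0.1,-0.2],
    [0,-0.1,-0.2],
    [0,-0.1,-0.2],
    [0,-0.1,-0.2],
    [0,-0.1,-0.2],
    [0,-0.1,-0.2],
    [0,-0.1,-0.2],
  ],
  delta_rot=[
    [0,0,0],
    [0,0,0],
    [0,0,0],
    [0,0,0],
    [0,0,0],
    [0,0,0],
    [0,0,0],
    [0,0,0],
  ],
  claw=[8.5,7,6,5,4.5,4.5,4.5,4.5],
  force=80,
)

```text
time: 3.3
eef_pos: [0.5029, 0.247, 0.0499]
ee_rot: [2.247, 2.196, 0.001]
contact_force: [-1.6, -0.6, 5.4]
width: 0.0479
grip_force: 81.5
```

Request:
jog_arm(
  translation=[
    [0,0,1],
    [0,0,3],
    [0,0,6],
    [0,0,9],
    [0,0,12],
    [0,0,14.5],
    [0,0,16.5],
    [0,0,17],
  ],
  delta_rot=[
    [0,0,0],
    [0,0,0],
    [0,0,0],
    [0,0,0],
    [0,0,0],
    [0,0,0],
    [0,0,0],
    [0,0,0],
  ],
  claw=[4.5,4.5,4.5,4.5,4.5,4.5,4.5,4.5],
)

```text
time: 4.3
eef_pos: [0.5034, 0.2472, 0.2207]
ee_rot: [2.246, 2.195, 0.004]
contact_force: [-0.9, -0.7, -2.0]
width: 0.0478
grip_force: 82.5
```

```bash
python3 look.py w4; python3 - <<'E'
from h import *
import pickle
c=ctrl.camera_info("top");im=cv2.imread("pics/top0.png")
b=cv2.resize(im[215:270,255:325],None,fx=6,fy=6,interpolation=2)
w=cv2.imread("pics/w4.png")[180:384,130:390]
o=np.zeros((330,420+420,3),np.uint8);o[:330,:420]=b;o[:329,420:]=cv2.resize(w,(420,329))
cv2.imwrite("pics/c4.png",o[:,:790])
E
```

```text
4.3 [0.5034 0.2472 0.2207] [2.2459 2.195  0.004 ] [-0.89 -0.69 -1.96] 0.047786728823557764
```

View pics/c4.png

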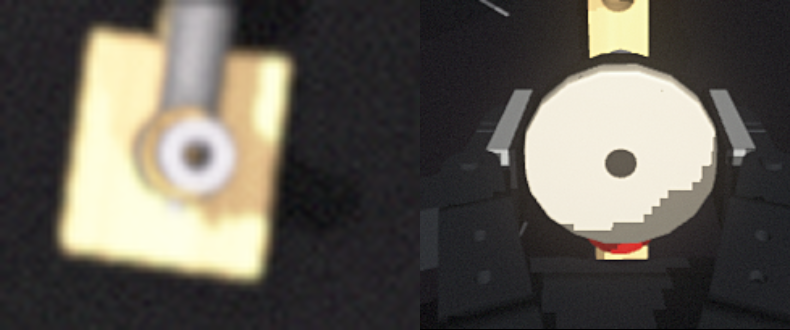

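The pad is held and level. Its spot is at wrist (253.8,281) and the shank tip just shows at about (254,212). The chuck bore is at top-view (287.5,240.5). I'm carrying the pad over, stopping slightly short in y so the wrist camera sees the mouth.

Request:
jog_arm(
  translation=[
    [-0.4,-5.0,0.5],
    [-0.9,-11.0,1],
    [-1.4,-17.0,1],
    [-1.9,-23.0,1],
    [-2.4,-29.0,1],
    [-2.9,-35.0,1],
    [-3.2,-39.0,1],
    [-3.3,-41.2,1],
  ],
  delta_rot=[
    [0,0,0],
    [0,0,0],
    [0,0,0],
    [0,0,0],
    [0,0,0],
    [0,0,0],
    [0,0,0],
    [0,0,0],
  ],
  claw=[4.5,4.5,4.5,4.5,4.5,4.5,4.5,4.5],
)

```text
time: 5.35
eef_pos: [0.4684, -0.1669, 0.2277]
ee_rot: [-2.248, -2.191, 0.002]
contact_force: [0.3, 0.5, -2.3]
width: 0.0478
grip_force: 82.6
```

Request:
jog_arm(
  translation=[
    [0,0,0],
    [0,0,0],
    [0,0,0],
    [0,0,0],
    [0,0,0],
    [0,0,0],
    [0,0,0],
    [0,0,0],
  ],
  delta_rot=[
    [0,0,0],
    [0,0,0],
    [0,0,0],
    [0,0,0],
    [0,0,0],
    [0,0,0],
    [0,0,0],
    [0,0,0],
  ],
  claw=[4.5,4.5,4.5,4.5,4.5,4.5,4.5,4.5],
)

```text
time: 6.35
eef_pos: [0.4697, -0.1651, 0.2293]
ee_rot: [-2.247, -2.196, 0.0]
contact_force: [0.7, -0.0, -1.4]
width: 0.0478
grip_force: 82.6
```

```bash
python3 look.py w5; python3 - <<'E'
from h import *
im=cv2.imread("pics/w5.png")[100:340,150:360]
cv2.imwrite("pics/w5c.png",cv2.resize(im,None,fx=2.5,fy=2.5,interpolation=2))
E
```

```text
6.35 [ 0.4697 -0.1651  0.2293] [-2.2468 -2.1957  0.    ] [ 0.7  -0.04 -1.44] 0.04781983361851821
```

View pics/w5c.png

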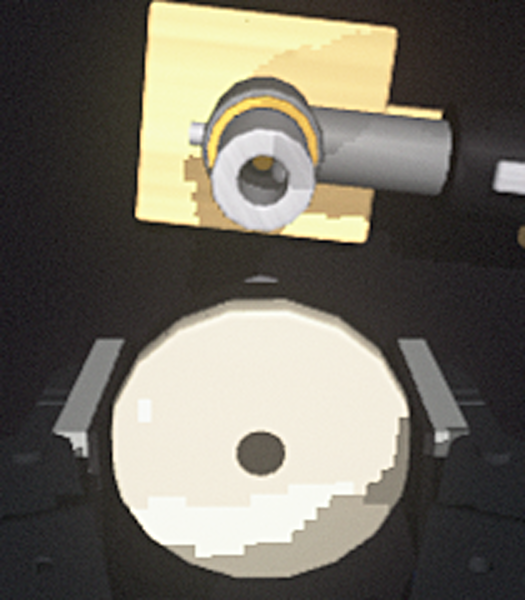

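The chuck mouth ring is centred at crop (263.5,180), which is wrist pixel (255.3,172). The pad's spot is at wrist (254.4,281.2), and the shank tip's edge shows at (254.4,211).

```bash
python3 - <<'E'
from h import *
import pickle
c,s=pickle.load(open("w5.pkl","rb"));im=cv2.imread("pics/w5.png")
g=cv2.cvtColor(cv2.resize(im[135:210,220:290],None,fx=4,fy=4,interpolation=2),cv2.COLOR_BGR2GRAY)
for r in ((70,98),(25,50)):
    h=cv2.HoughCircles(g,cv2.HOUGH_GRADIENT,1,50,param1=100,param2=20,minRadius=r[0],maxRadius=r[1])
    if h is not None: print([(220+x/4,135+y/4,q/4) for x,y,q in h[0][:3]])
m=at(c,255.3,172,.128);e=s["eef_pos"]
print("mouth",m.round(4),"ring edges",at(c,150+212/2.5,172,.128)[0]-at(c,150+315/2.5,172,.128)[0],at(c,255,100+130/2.5,.128)[1]-at(c,255,100+231/2.5,.128)[1])
p=at(c,254.4,281.2,e[2]+.030);print("pad top",p.round(4),"rel tcp",(p-e).round(4))
M=R.from_rotvec(s["ee_rot"]).as_matrix();print(M.round(4))
# tip expected far edge: pad axis vertical under spot, z= top-.070, dia 8 (tip) & 14 at +3mm
for r,dz in((.004,0),(.007,.003)): print(proj(c,[p[0],p[1]+r,p[2]-.070+dz]))
t=ctrl.camera_info("top");print("top mouth",at(t,287.6,240.4,.128).round(4))
E
```

```text
[(np.float32(254.875), np.float32(160.625), np.float32(21.6)), (np.float32(255.375), np.float32(173.375), np.float32(21.525))]
[(np.float32(255.375), np.float32(172.125), np.float32(10.275))]
mouth [ 0.4712 -0.1476  0.128 ] ring edges -0.032704182931423464 0.03277473073932971
pad top [ 0.4701 -0.1645  0.2593] rel tcp [0.0004 0.0006 0.03  ]
[[ 0.023   0.9997 -0.    ]
 [ 0.9997 -0.023  -0.    ]
 [-0.     -0.     -1.    ]]
[254.20208796 213.63556142]
[254.09402892 210.66245281]
top mouth [ 0.4714 -0.1488  0.128 ]
```

Request:
jog_arm(
  translation=[
    [0.05,0.8,0],
    [0.1,1.65,-0.5],
    [0.1,1.65,-1.5],
    [0.1,1.65,-3],
    [0.1,1.65,-4.5],
    [0.1,1.65,-5.5],
    [0.1,1.65,-5.8],
    [0.1,1.65,-5.8],
  ],
  delta_rot=[
    [0,0,0],
    [0,0,0],
    [0,0,0],
    [0,0,0],
    [0,0,0],
    [0,0,0],
    [0,0,0],
    [0,0,0],
  ],
  claw=[4.5,4.5,4.5,4.5,4.5,4.5,4.5,4.5],
)

```text
time: 7.4
eef_pos: [0.4707, -0.1486, 0.1712]
ee_rot: [-2.247, -2.195, 0.0]
contact_force: [-0.3, -0.1, -1.9]
width: 0.0481
grip_force: 82.6
```

Request:
jog_arm(
  translation=[
    [0,0,0],
    [0,0,0],
    [0,0,-0.15],
    [0,0,-0.3],
    [0,0,-0.45],
    [0,0,-0.6],
    [0,0,-0.6],
    [0,0,-0.6],
  ],
  delta_rot=[
    [0,0,0],
    [0,0,0],
    [0,0,0],
    [0,0,0],
    [0,0,0],
    [0,0,0],
    [0,0,0],
    [0,0,0],
  ],
  claw=[4.5,4.5,4.5,4.5,4.5,4.5,4.5,4.5],
)

```text
time: 8.4
eef_pos: [0.4707, -0.1486, 0.1653]
ee_rot: [2.247, 2.196, -0.0]
contact_force: [0.4, -0.2, -1.0]
width: 0.0481
grip_force: 82.6
```

Request:
jog_arm(
  translation=[
    [0,0,-0.05],
    [0,0,-0.1],
    [0,0,-0.15],
    [0,0,-0.2],
    [0,0,-0.25],
    [0,0,-0.3],
    [0,0,-0.3],
    [0,0,-0.3],
  ],
  delta_rot=[
    [0,0,0],
    [0,0,0],
    [0,0,0],
    [0,0,0],
    [0,0,0],
    [0,0,0],
    [0,0,0],
    [0,0,0],
  ],
  claw=[4.5,4.5,4.5,4.5,4.5,4.5,4.5,4.5],
)

```text
time: 9.4
eef_pos: [0.4707, -0.1485, 0.1623]
ee_rot: [2.247, 2.196, 0.0]
contact_force: [-0.2, -0.7, -2.1]
width: 0.0479
grip_force: 82.6
```

Request:
jog_arm(
  translation=[
    [0,0,-0.05],
    [0,0,-0.1],
    [0,0,-0.15],
    [0,0,-0.2],
    [0,0,-0.25],
    [0,0,-0.3],
    [0,0,-0.3],
    [0,0,-0.3],
  ],
  delta_rot=[
    [0,0,0],
    [0,0,0],
    [0,0,0],
    [0,0,0],
    [0,0,0],
    [0,0,0],
    [0,0,0],
    [0,0,0],
  ],
  claw=[4.5,4.5,4.5,4.5,4.5,4.5,4.5,4.5],
)

```text
time: 10.4
eef_pos: [0.4707, -0.1486, 0.1593]
ee_rot: [2.247, 2.196, -0.0]
contact_force: [-0.4, 0.4, -1.6]
width: 0.048
grip_force: 82.6
```

Request:
jog_arm(
  translation=[
    [0,0,-0.06],
    [0,0,-0.12],
    [0,0,-0.18],
    [0,0,-0.24],
    [0,0,-0.3],
    [0,0,-0.36],
    [0,0,-0.4],
    [0,0,-0.4],
  ],
  delta_rot=[
    [0,0,0],
    [0,0,0],
    [0,0,0],
    [0,0,0],
    [0,0,0],
    [0,0,0],
    [0,0,0],
    [0,0,0],
  ],
  claw=[4.5,4.5,4.5,4.5,4.5,4.5,4.5,4.5],
)

```text
time: 11.4
eef_pos: [0.4707, -0.1485, 0.1552]
ee_rot: [-2.247, -2.196, 0.0]
contact_force: [-0.3, -0.7, -2.5]
width: 0.0479
grip_force: 82.6
```

Request:
jog_arm(
  translation=[
    [0,0,-0.06],
    [0,0,-0.12],
    [0,0,-0.18],
    [0,0,-0.24],
    [0,0,-0.3],
    [0,0,-0.36],
    [0,0,-0.4],
    [0,0,-0.4],
  ],
  delta_rot=[
    [0,0,0],
    [0,0,0],
    [0,0,0],
    [0,0,0],
    [0,0,0],
    [0,0,0],
    [0,0,0],
    [0,0,0],
  ],
  claw=[4.5,4.5,4.5,4.5,4.5,4.5,4.5,4.5],
)

```text
time: 12.4
eef_pos: [0.4707, -0.1485, 0.1512]
ee_rot: [-2.247, -2.196, 0.0]
contact_force: [0.4, -0.1, -2.0]
width: 0.0478
grip_force: 82.6
```

Request:
jog_arm(
  translation=[
    [0,0,-0.06],
    [0,0,-0.12],
    [0,0,-0.18],
    [0,0,-0.24],
    [0,0,-0.3],
    [0,0,-0.36],
    [0,0,-0.4],
    [0,0,-0.4],
  ],
  delta_rot=[
    [0,0,0],
    [0,0,0],
    [0,0,0],
    [0,0,0],
    [0,0,0],
    [0,0,0],
    [0,0,0],
    [0,0,0],
  ],
  claw=[4.5,4.5,4.5,4.5,4.5,4.5,4.5,4.5],
)

```text
time: 13.4
eef_pos: [0.4704, -0.1485, 0.1473]
ee_rot: [-2.246, -2.195, 0.001]
contact_force: [-2.5, 0.7, 0.7]
width: 0.048
grip_force: 82.6
```

```bash
python3 look.py w6
```

```text
13.4 [ 0.4704 -0.1485  0.1473] [-2.2463e+00 -2.1954e+00  9.0000e-04] [-2.53  0.75  0.74] 0.04800604866847678
```

Request:
jog_arm(
  translation=[
    [0,0,-0.06],
    [0,0,-0.12],
    [0,0,-0.18],
    [0,0,-0.24],
    [0,0,-0.3],
    [0,0,-0.3],
    [0,0,-0.3],
    [0,0,-0.3],
  ],
  delta_rot=[
    [0,0,0],
    [0,0,0],
    [0,0,0],
    [0,0,0],
    [0,0,0],
    [0,0,0],
    [0,0,0],
    [0,0,0],
  ],
  claw=[4.5,4.5,4.5,4.5,4.5,4.5,4.5,4.5],
)

```text
time: 14.45
eef_pos: [0.47, -0.1485, 0.1439]
ee_rot: [-2.246, -2.195, 0.002]
contact_force: [-5.5, -0.3, -0.1]
width: 0.0477
grip_force: 82.8
```

The ball was met at about TCP z 0.148, with a sideways force from +x. The click should come near TCP z 0.130 to 0.134.

Request:
jog_arm(
  translation=[
    [0,0,-0.06],
    [0,0,-0.12],
    [0,0,-0.18],
    [0,0,-0.24],
    [0,0,-0.3],
    [0,0,-0.36],
    [0,0,-0.4],
    [0,0,-0.4],
  ],
  delta_rot=[
    [0,0,0],
    [0,0,0],
    [0,0,0],
    [0,0,0],
    [0,0,0],
    [0,0,0],
    [0,0,0],
    [0,0,0],
  ],
  claw=[4.5,4.5,4.5,4.5,4.5,4.5,4.5,4.5],
)

```text
time: 15.45
eef_pos: [0.4699, -0.1484, 0.1396]
ee_rot: [-2.246, -2.195, 0.002]
contact_force: [-4.4, -0.5, 0.4]
width: 0.0479
grip_force: 82.8
```

Request:
jog_arm(
  translation=[
    [0,0,-0.05],
    [0,0,-0.1],
    [0,0,-0.15],
    [0,0,-0.2],
    [0,0,-0.25],
    [0,0,-0.3],
    [0,0,-0.3],
    [0,0,-0.3],
  ],
  delta_rot=[
    [0,0,0],
    [0,0,0],
    [0,0,0],
    [0,0,0],
    [0,0,0],
    [0,0,0],
    [0,0,0],
    [0,0,0],
  ],
  claw=[4.5,4.5,4.5,4.5,4.5,4.5,4.5,4.5],
)

```text
time: 16.45
eef_pos: [0.47, -0.1484, 0.1367]
ee_rot: [-2.246, -2.195, 0.001]
contact_force: [-4.6, -0.5, -1.1]
width: 0.0479
grip_force: 82.8
```

Request:
jog_arm(
  translation=[
    [0,0,-0.03],
    [0,0,-0.06],
    [0,0,-0.09],
    [0,0,-0.12],
    [0,0,-0.15],
    [0,0,-0.15],
    [0,0,-0.15],
    [0,0,-0.15],
  ],
  delta_rot=[
    [0,0,0],
    [0,0,0],
    [0,0,0],
    [0,0,0],
    [0,0,0],
    [0,0,0],
    [0,0,0],
    [0,0,0],
  ],
  claw=[4.5,4.5,4.5,4.5,4.5,4.5,4.5,4.5],
)

```text
time: 17.45
eef_pos: [0.47, -0.1484, 0.1352]
ee_rot: [-2.246, -2.195, 0.001]
contact_force: [-5.0, -0.5, -0.2]
width: 0.0481
grip_force: 82.8
```

Request:
jog_arm(
  translation=[
    [0,0,-0.03],
    [0,0,-0.06],
    [0,0,-0.09],
    [0,0,-0.12],
    [0,0,-0.15],
    [0,0,-0.15],
    [0,0,-0.15],
    [0,0,-0.15],
  ],
  delta_rot=[
    [0,0,0],
    [0,0,0],
    [0,0,0],
    [0,0,0],
    [0,0,0],
    [0,0,0],
    [0,0,0],
    [0,0,0],
  ],
  claw=[4.5,4.5,4.5,4.5,4.5,4.5,4.5,4.5],
)

```text
time: 18.45
eef_pos: [0.47, -0.1484, 0.1337]
ee_rot: [-2.246, -2.195, 0.001]
contact_force: [-6.0, -0.9, 0.2]
width: 0.0476
grip_force: 82.8
```

Request:
jog_arm(
  translation=[
    [0,0,-0.02],
    [0,0,-0.04],
    [0,0,-0.06],
    [0,0,-0.08],
    [0,0,-0.1],
    [0,0,-0.1],
    [0,0,-0.1],
    [0,0,-0.1],
  ],
  delta_rot=[
    [0,0,0],
    [0,0,0],
    [0,0,0],
    [0,0,0],
    [0,0,0],
    [0,0,0],
    [0,0,0],
    [0,0,0],
  ],
  claw=[4.5,4.5,4.5,4.5,4.5,4.5,4.5,4.5],
)

```text
time: 19.45
eef_pos: [0.47, -0.1484, 0.1327]
ee_rot: [-2.246, -2.195, 0.001]
contact_force: [-5.2, -0.6, -0.1]
width: 0.0474
grip_force: 82.8
```

Request:
jog_arm(
  translation=[
    [0,0,-0.02],
    [0,0,-0.04],
    [0,0,-0.06],
    [0,0,-0.08],
    [0,0,-0.1],
    [0,0,-0.1],
    [0,0,-0.1],
    [0,0,-0.1],
  ],
  delta_rot=[
    [0,0,0],
    [0,0,0],
    [0,0,0],
    [0,0,0],
    [0,0,0],
    [0,0,0],
    [0,0,0],
    [0,0,0],
  ],
  claw=[4.5,4.5,4.5,4.5,4.5,4.5,4.5,4.5],
)

```text
time: 20.45
eef_pos: [0.47, -0.1484, 0.1319]
ee_rot: [-2.246, -2.195, 0.001]
contact_force: [-5.7, -0.2, -0.7]
width: 0.0481
grip_force: 82.8
```

Request:
jog_arm(
  translation=[
    [0,0,-0.02],
    [0,0,-0.04],
    [0,0,-0.06],
    [0,0,-0.08],
    [0,0,-0.1],
    [0,0,-0.1],
    [0,0,-0.1],
    [0,0,-0.1],
  ],
  delta_rot=[
    [0,0,0],
    [0,0,0],
    [0,0,0],
    [0,0,0],
    [0,0,0],
    [0,0,0],
    [0,0,0],
    [0,0,0],
  ],
  claw=[4.5,4.5,4.5,4.5,4.5,4.5,4.5,4.5],
)

```text
time: 21.45
eef_pos: [0.47, -0.1484, 0.1306]
ee_rot: [-2.246, -2.195, 0.001]
contact_force: [-5.8, -0.6, -0.7]
width: 0.048
grip_force: 82.8
```

Request:
jog_arm(
  translation=[
    [0,0,-0.02],
    [0,0,-0.04],
    [0,0,-0.06],
    [0,0,-0.08],
    [0,0,-0.1],
    [0,0,-0.1],
    [0,0,-0.1],
    [0,0,-0.1],
  ],
  delta_rot=[
    [0,0,0],
    [0,0,0],
    [0,0,0],
    [0,0,0],
    [0,0,0],
    [0,0,0],
    [0,0,0],
    [0,0,0],
  ],
  claw=[4.5,4.5,4.5,4.5,4.5,4.5,4.5,4.5],
)

```text
time: 22.45
eef_pos: [0.47, -0.1483, 0.1296]
ee_rot: [-2.246, -2.195, 0.001]
contact_force: [-4.4, -0.3, -4.3]
width: 0.048
grip_force: 82.8
```

The downward pull of −4.3 N shows the ball starting to drop into the groove.

Request:
jog_arm(
  translation=[
    [0,0,-0.02],
    [0,0,-0.04],
    [0,0,-0.06],
    [0,0,-0.08],
    [0,0,-0.1],
    [0,0,-0.1],
    [0,0,-0.1],
    [0,0,-0.1],
  ],
  delta_rot=[
    [0,0,0],
    [0,0,0],
    [0,0,0],
    [0,0,0],
    [0,0,0],
    [0,0,0],
    [0,0,0],
    [0,0,0],
  ],
  claw=[4.5,4.5,4.5,4.5,4.5,4.5,4.5,4.5],
)

```text
time: 23.45
eef_pos: [0.4702, -0.1483, 0.1288]
ee_rot: [-2.246, -2.195, 0.001]
contact_force: [-5.1, 0.2, -6.7]
width: 0.0481
grip_force: 83.0
```

Request:
jog_arm(
  translation=[
    [0,0,-0.02],
    [0,0,-0.04],
    [0,0,-0.06],
    [0,0,-0.08],
    [0,0,-0.1],
    [0,0,-0.1],
    [0,0,-0.1],
    [0,0,-0.1],
  ],
  delta_rot=[
    [0,0,0],
    [0,0,0],
    [0,0,0],
    [0,0,0],
    [0,0,0],
    [0,0,0],
    [0,0,0],
    [0,0,0],
  ],
  claw=[4.5,4.5,4.5,4.5,4.5,4.5,4.5,4.5],
)

```text
time: 24.45
eef_pos: [0.4704, -0.1483, 0.1283]
ee_rot: [-2.246, -2.195, 0.0]
contact_force: [-5.9, -0.7, -3.9]
width: 0.0479
grip_force: 83.0
```

Request:
jog_arm(
  translation=[
    [0,0,-0.02],
    [0,0,-0.04],
    [0,0,-0.06],
    [0,0,-0.08],
    [0,0,-0.1],
    [0,0,-0.1],
    [0,0,-0.1],
    [0,0,-0.1],
  ],
  delta_rot=[
    [0,0,0],
    [0,0,0],
    [0,0,0],
    [0,0,0],
    [0,0,0],
    [0,0,0],
    [0,0,0],
    [0,0,0],
  ],
  claw=[4.5,4.5,4.5,4.5,4.5,4.5,4.5,4.5],
)

```text
time: 25.45
eef_pos: [0.4708, -0.1483, 0.1274]
ee_rot: [-2.247, -2.196, -0.001]
contact_force: [-4.9, 0.1, -3.4]
width: 0.0475
grip_force: 83.0
```

Request:
jog_arm(
  translation=[
    [0,0,-0.02],
    [0,0,-0.04],
    [0,0,-0.06],
    [0,0,-0.08],
    [0,0,-0.1],
    [0,0,-0.1],
    [0,0,-0.1],
    [0,0,-0.1],
  ],
  delta_rot=[
    [0,0,0],
    [0,0,0],
    [0,0,0],
    [0,0,0],
    [0,0,0],
    [0,0,0],
    [0,0,0],
    [0,0,0],
  ],
  claw=[4.5,4.5,4.5,4.5,4.5,4.5,4.5,4.5],
)

```text
time: 26.45
eef_pos: [0.4712, -0.1487, 0.1266]
ee_rot: [2.246, 2.195, 0.001]
contact_force: [-1.3, 1.3, -2.0]
width: 0.0477
grip_force: 83.0
```

Request:
jog_arm(
  translation=[
    [0,0,-0.02],
    [0,0,-0.04],
    [0,0,-0.06],
    [0,0,-0.08],
    [0,0,-0.1],
    [0,0,-0.1],
    [0,0,-0.1],
    [0,0,-0.1],
  ],
  delta_rot=[
    [0,0,0],
    [0,0,0],
    [0,0,0],
    [0,0,0],
    [0,0,0],
    [0,0,0],
    [0,0,0],
    [0,0,0],
  ],
  claw=[4.5,4.5,4.5,4.5,4.5,4.5,4.5,4.5],
)

```text
time: 27.45
eef_pos: [0.4712, -0.1488, 0.1256]
ee_rot: [2.246, 2.195, 0.001]
contact_force: [-0.4, 0.5, 2.5]
width: 0.0476
grip_force: 83.3
```

The ball is in the groove: the side force is gone, the pad gave way about 4 mm, and the ejector now pushes up. I'm releasing the pad, then backing straight up.

Request:
jog_arm(
  translation=[
    [0,0,0],
    [0,0,0],
    [0,0,0],
    [0,0,0],
    [0,0,0],
    [0,0,0],
    [0,0,0],
    [0,0,0],
  ],
  delta_rot=[
    [0,0,0],
    [0,0,0],
    [0,0,0],
    [0,0,0],
    [0,0,0],
    [0,0,0],
    [0,0,0],
    [0,0,0],
  ],
  claw=[5.2,6,7,8.5,8.5,8.5,8.5,8.5],
)

```text
time: 28.45
eef_pos: [0.4707, -0.1485, 0.1253]
ee_rot: [-2.247, -2.196, -0.0]
contact_force: [0.4, 0.3, 0.1]
width: 0.0853
grip_force: 0.0
```

```bash
python3 look.py w7
```

```text
28.45 [ 0.4707 -0.1485  0.1253] [-2.2468 -2.1957 -0.    ] [0.43 0.33 0.12] 0.0852982704276073
```

View pics/w7.png

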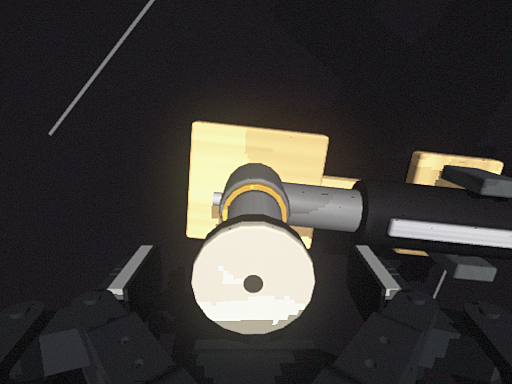

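The pad stands upright in the chuck with its spot at (253,284), and the fingers are clear. I'm checking its height by comparing disc sizes before and after release.

```bash
python3 - <<'E'
from h import *
import pickle
for n in("w4","w5","w6","w7"):
    c,s=pickle.load(open(n+".pkl","rb"));im=cv2.imread(f"pics/{n}.png")
    g=cv2.cvtColor(im,cv2.COLOR_BGR2GRAY)
    k=g[270:296,238:268];m=(k<110).astype(np.uint8);_,l,st,ce=cv2.connectedComponentsWithStats(m);i=1+np.argmax(st[1:,4])
    r0=int(270+ce[i][1]);ws=[]
    for r in range(r0-14,r0-4):
        x=np.where(g[r,185:325]>150)[0]+185;ws.append((x.min(),x.max()))
    print(n,"spot",(ce[i]+[238,270]).round(1),"spot w,h",st[i][2:],"disc edges",np.mean(ws,0).round(1),"w",np.ptp(np.mean(ws,0)))
    e=s["eef_pos"]
    if n=="w7":
        for h in(.028,.030,.031,.032,.033,.034):
            p=e+[0,0,h];print(h,proj(c,p)[1],np.ptp([proj(c,p+[d,0,0])[0] for d in(-.025,.025)]),at(c,*(ce[i]+[238,270]),e[2]+h)[:2].round(4))
E
```

```text
w4 spot [253.9 280.8] spot w,h [ 19  17 249] disc edges [195.  314.9] w 119.89999999999998
w5 spot [253.9 280.8] spot w,h [ 19  17 252] disc edges [195.  313.8] w 118.80000000000001
w6 spot [253.8 280.9] spot w,h [ 19  17 249] disc edges [195.  310.1] w 115.10000000000002
w7 spot [252.8 283.3] spot w,h [ 19  17 253] disc edges [192.5 313. ] w 120.5
0.028 279.8541070815796 120.30612087010573 [ 0.4704 -0.1502]
0.03 282.50461094594294 122.0971633250658 [ 0.4704 -0.1489]
0.031 283.85967949179485 123.01283250812577 [ 0.4704 -0.1483]
0.032 285.23522658709015 123.94233964068667 [ 0.4704 -0.1477]
0.033 286.6317199911901 124.88600079843047 [ 0.4704 -0.147 ]
0.034 288.0496418184763 125.84414175698484 [ 0.4705 -0.1464]
```

The pad rose about 1 mm on release. That matches the balance point felt at TCP z 0.1266; if it had come out of the groove it would have risen 3 mm or more. It is held, so I'm retracting.

Request:
jog_arm(
  translation=[
    [0,0,0.5],
    [0,0,1.5],
    [0,0,3],
    [0,0,5],
    [0,0,7.5],
    [0,0,9.5],
    [0,0,10],
    [0,0,10],
  ],
  delta_rot=[
    [0,0,0],
    [0,0,0],
    [0,0,0],
    [0,0,0],
    [0,0,0],
    [0,0,0],
    [0,0,0],
    [0,0,0],
  ],
  claw=[8.5,8.5,8.5,8.5,8.5,8.5,8.5,8.5],
)

```text
time: 29.5
eef_pos: [0.4708, -0.1486, 0.2258]
ee_rot: [2.246, 2.195, 0.0]
contact_force: [0.0, 0.8, -0.2]
width: 0.0851
grip_force: 0.0
```

```bash
python3 look.py w8; python3 - <<'E'
from h import *
im=ctrl.get_image("scene")[130:260,180:380]
w=cv2.imread("pics/w8.png")
o=np.hstack([cv2.resize(im,(460,299),interpolation=2),cv2.resize(w[100:329,140:400],(340,299))]);cv2.imwrite("pics/c8.png",o)
E
```

```text
29.5 [ 0.4708 -0.1486  0.2258] [2.2460e+00 2.1952e+00 4.0000e-04] [ 0.01  0.8  -0.25] 0.08509143137039572
```

View pics/c8.png

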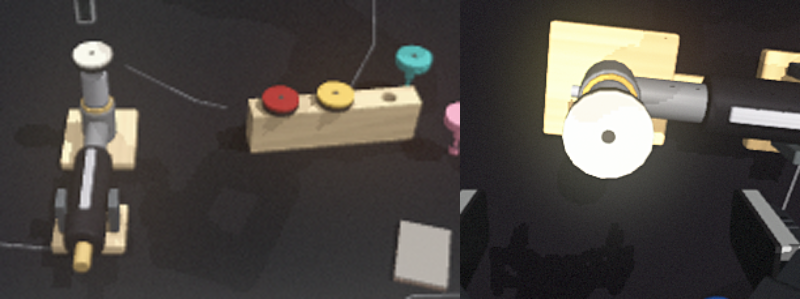

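The white pad stands upright in the chuck at crop (92,55), its rack hole is empty, red and yellow are untouched, and the gripper is clear. I'm doing a last height check from the spot's shift between w7 and w8, then handing in if it agrees.

```bash
python3 - <<'E'
from h import *
import pickle
A=[];b=[]
for n in("w7","w8"):
    c,s=pickle.load(open(n+".pkl","rb"));g=cv2.cvtColor(cv2.imread(f"pics/{n}.png"),cv2.COLOR_BGR2GRAY)
    y0,x0=(270,238) if n=="w7" else (196,244);k=g[y0:y0+(26 if n=="w7" else 17),x0:x0+(30 if n=="w7" else 18)]
    _,l,st,ce=cv2.connectedComponentsWithStats((k<110).astype(np.uint8));i=1+np.argmax(st[1:,4]);q=ce[i]+[x0,y0]
    o,d=ray(c,*q);d/=np.linalg.norm(d);P=np.eye(3)-np.outer(d,d);A.append(P);b.append(P@o);print(n,q)
p=np.linalg.lstsq(np.vstack(A),np.hstack(b),rcond=None)[0];print("pad top",p.round(4))
if .150<p[2]<.1595: print(ctrl.hand_in())
E
```

```text
w7 [252.79841897 283.33596838]
w8 [256.5 201.5]
pad top [ 0.4717 -0.1425  0.1656]
```

The w8 spot came out wrong: 256.5 instead of about 253. I'm measuring again now that the arm has settled.

```bash
python3 look.py w9; python3 - <<'E'
from h import *
import pickle
A=[];b=[]
for n,box in(("w7",(270,296,238,268)),("w9",(188,222,236,272))):
    c,s=pickle.load(open(n+".pkl","rb"));g=cv2.cvtColor(cv2.imread(f"pics/{n}.png"),cv2.COLOR_BGR2GRAY)
    k=g[box[0]:box[1],box[2]:box[3]];_,l,st,ce=cv2.connectedComponentsWithStats((k<140).astype(np.uint8));i=1+np.argmax(st[1:,4]);q=ce[i]+[box[2],box[0]]
    o,d=ray(c,*q);d/=np.linalg.norm(d);P=np.eye(3)-np.outer(d,d);A.append(P);b.append(P@o);print(n,q,st[i],s["joint_vel"].round(3))
    for z in(.1555,.157,.160):print(z,at(c,*q,z)[:2].round(4))
p=np.linalg.lstsq(np.vstack(A),np.hstack(b),rcond=None)[0];print("pad top",p.round(4))
if .150<p[2]<.1595: print(ctrl.hand_in())
E
```

```text
29.6 [ 0.4701 -0.1483  0.2245] [-2.2457e+00 -2.1947e+00  8.0000e-04] [-0.14 -0.23 -0.25] 0.08502498440591753
w7 [252.94402985 283.43656716] [  6   5  19  18 268] [-0.003 -0.001  0.     0.001 -0.001 -0.002]
0.1555 [ 0.4705 -0.1488]
0.157 [ 0.4705 -0.1479]
0.16 [ 0.4705 -0.146 ]
w9 [254.26666667 205.25333333] [14 13 10 10 75] [-0.     0.008  0.007 -0.001 -0.002  0.001]
0.1555 [ 0.4703 -0.1477]
0.157 [ 0.4704 -0.1472]
0.16 [ 0.4704 -0.1463]
pad top [ 0.4704 -0.1466  0.1591]
the job is handed in; nothing more can be done
None
```

The white pad is in the polisher's chuck, let go with the gripper clear, and the job is handed in. I felt the click and the push stayed under 10 N by the readings, but the last height check put the pad up to 3 mm higher than the hold point I felt, and I did no tug test.

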